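# Wipe the terracotta chips off the aquarium cover panel

### The job

Pick up the green algae pad holder by its upright grip, set it on the white cover panel at the end away from the green catch tray, and wipe both terracotta chips off the panel into the tray, keeping hold of it and not touching the chips with the fingers. Then stand the pad holder upright on the bare black shelf and let go.

Things in the scene. Friction and masses are not known exactly. Their poses are not given: they have to be found in the camera images.
- panel: Fixed level white panel 150 (x) by 220 (y) mm, no rims, top 40 mm above the shelf. Origin under its centre at shelf height, z up; y to the robot's left, turned up to 20 degrees. At its +y end a fixed green open catch tray, 150 by 130 mm, from y = 110 to 240 mm: floor 10, outer walls 38 mm above the shelf; the wall at the panel is below the panel's top, so chips pushed over that end drop in.
- scraper_mid (a point): Centre (40 mm above its foot) of the green pad holder: loose, 150 g, standing on the shelf left or right of the panel (a white cone stands on the other side). Foot 110 (x) by 40 (y) mm, 30 mm high, flat below; centred on it an upright grip 60 (x) by 26 (y) mm, 50 mm high, top 80 mm above the foot. z up; x is its length, turned up to 35 degrees from the robot's forward x.
- chip_a: Loose terracotta chip, about 26 by 20 by 12 mm, 12 g, lying flat on the panel in the half of negative panel x. Origin: centre of its underside.
- chip_b: Second chip of the same size, on the panel in the half of positive panel x. Both lie within 55 mm of the panel's long centre line and between panel y = -40 and +85 mm, so the pad holder fits on the panel behind them. Origin: centre of its underside.
Things that resemble listed ones, but are neither listed nor needed, are in the scene too. Of the things shaped like the part that bears scraper_mid, the green one is meant.

How it is judged:
On the way, in this order (a step that is already met when the one before it is completed fails the run):
1. the pad holder, gripped, stands on or just over the panel (foot within 20 mm of it) with no chip in the tray yet (contact force between the fingers and scraper above 1 N and x of scraper_mid in the frame of panel between -0.06 and 0.06 m and y of scraper_mid in the frame of panel between -0.125 and 0.11 m and z of scraper_mid in the frame of panel below 0.1 m and y of each of chip_a, chip_b in the frame of panel below 0.11 m), for 0.1 s.
2. both chips lie in the catch tray while the pad holder is still gripped (x of chip_a in the frame of panel between -0.075 and 0.075 m and y of chip_a in the frame of panel between 0.11 and 0.24 m and z of each of chip_a, chip_b in the frame of panel below 0.034 m and x of chip_b in the frame of panel between -0.075 and 0.075 m and y of chip_b in the frame of panel between 0.11 and 0.24 m and contact force between the fingers and scraper above 1 N), for 0.2 s.
At the end, for the whole second after the job is handed in: Both chips at rest inside the catch tray (centres within its outline, lower than 34 mm above the shelf); the pad holder released and at rest, standing upright within 10 degrees on the black shelf (its centre 34 to 46 mm high), not on the panel or in the tray (x of chip_a in the frame of panel between -0.075 and 0.075 m and y of chip_a in the frame of panel between 0.11 and 0.24 m and z of each of chip_a, chip_b in the frame of panel below 0.034 m and x of chip_b in the frame of panel between -0.075 and 0.075 m and y of chip_b in the frame of panel between 0.11 and 0.24 m and height (world z) of scraper_mid between 0.034 and 0.046 m and angle between scraper_mid's own z axis and vertical below 0.17 rad and linear speed of each of scraper, chip_a, chip_b below 0.02 m/s); the robot touches nothing.
It fails at once if the fingers or arm touch a chip (contact force between any of the fingers, the arm and chip_a above 0.2 N or contact force between any of the fingers, the arm and chip_b above 0.2 N).
It also fails if it takes over 58 s, if anything falls off the work surface, if the arm or the gripper's body presses on something with over 40 N, if the wrist force passes 120 N, or if a joint passes its speed limit or range.

### The arm

A 6-joint arm with a two-finger parallel gripper is mounted at the origin on the work surface. World frame = base frame: x ahead of the robot, y to its left, z up, the work surface at z = 0. Lengths are in m, angles in rad, forces in N, time in s.
With the tool pointing down it reaches from about 0.275 to 0.875 m from the base axis. Payload 12.5 kg.
Tool frame: the origin (TCP) lies at the very end of the fingers, on their centre line; the grasp point (between the pads) lies 19 mm behind it; z points along the fingers, y is the line along which they close (so a half turn about z gives the same grasp; the last joint's range is limited). The gripper opens to 85 mm and grips with 20 to 120 N. Pads are 22 mm wide; open, the fingers measure 114 mm over their backs; the gripper's body (76 mm by 85 mm) begins 54 mm behind the grasp point. The pads swing forward as they close: fully open they stand 13 mm farther back than shut.
Start: joints at [1.181, 0.351, 1.652, -0, 1.139, -0.085], TCP at [0.165, 0.525, 0.231] pointing down, gripper open.
Joint ranges: [-2.75, 2.75], [-0.79, 2.1], [0.01, 2.65], [-1.57, 4.71], [0.07, 3.14], [-2.87, 2.87]. Speed limits (rad/s): [2.22, 2.22, 2.79, 3.14, 3.14, 3.14].

### API

Orientations are given as a 3x3 rotation matrix whose columns are the frame's x, y, z axes.
In Python, from bench import manip gives the robot as it stands. Calls block until the motion is done:
- manip.move_ptp(position, orientation): joint-space move of the TCP to a pose.
- manip.move_l(position, attitude=None, max_speed=0.15): straight line of the TCP; attitude=None keeps the orientation; max_speed is the mean speed in m/s.
- manip.move_j(angles): joint-space move.
- manip.set_gripper(opening, effort=None): opening from 0.0 (shut) to 1.0 (fully open); effort is the grip in N (None keeps the last); returns when the fingers have stopped.
- manip.dwell(seconds).
- manip.inverse_kinematics(position, orientation): joint angles nearest the present ones, or None.
- manip.grab_frame(name): name is "scene" or "top"; returns (picture, depth): 400x640x3 uint8, red, green, blue; 400x640 float32, m along the optical axis (not along the pixel's ray), 0 where there is no reading.
- manip.get_calibration(name): a dict with "camera_matrix" (3x3 intrinsics, pixels), "R" (3x3) and "t" (3): a world point X has camera coordinates R X + t. Camera axes: x right, y down, z forward; pixel columns grow to the right and rows downward; lengths in m; the calibration is good to about 2 mm. A picture is of the moment at which its call begins. get_calibration takes no time and is no camera call.
A pose or a line that the arm cannot do raises manip.Unreachable and nothing moves.
- manip.sign_off(): hands the job in; it is judged then, once.
Trained networks look in the newest picture that a camera, given by its name, has taken for a name from the list of things; names that differ only in an ending like _2 or _b are one class to them, and where a whole thing is asked for, a point or a joint stands for the part that bears it (a point fixed in the world has none). Each returns a list of dicts, best first, with "confidence" (0 to 1); they miss things now and then, are a little off and sometimes report something else, mostly with a low value. They report only what shows in the picture. A call takes as long as a camera call. They do not tell look-alikes from the thing itself.
- manip.look_for(camera, name): "at" ([x, y, z] in m, in world coordinates, good to about 4 mm: the middle of the surface that is visible of it).
Readings, each from a call of its own:
- manip.current_time(): time.
- manip.current_qpos(): joint angles.
- manip.current_joint_vel(): joint speeds.
- manip.current_joint_torque(): joint torques, N m.
- manip.current_ee_pos(): TCP position.
- manip.current_tcp_rot(): TCP orientation.
- manip.current_force(): force on the tool from outside, world axes, zero at the start.
- manip.current_ft_torque(): the same for the moment, N m.
- manip.current_grip_width(): opening from 0.0 (shut) to 1.0 (fully open).
- manip.current_grip_force(): force on a finger pad.
Only numpy, scipy, OpenCV 4.12 (cv2) and the standard library are available. Lean on these libraries where they do the work, as an engineer would, in place of code of your own. Each camera call takes 0.05 s, during which the arm holds its last target. There are 200 camera calls.

## Working session

There is one attempt and no reset: what is moved stays moved. The work goes in short steps, each a Python script; the robot and the scene stay as the last script left them, time stands still between calls to the robot, and variables do not carry over. Pictures are saved under pics/ and viewed, at most 10 in all, crops included, and the job is handed in when it is done.

```bash
ls; mkdir -p pics
cat > h.py <<'E'
import numpy as np, cv2
from bench import manip
def cloud(n):
    im,d=manip.grab_frame(n); c=manip.get_calibration(n); K=np.array(c["camera_matrix"]);R=np.array(c["R"]);t=np.array(c["t"])
    v,u=np.mgrid[:d.shape[0],:d.shape[1]]
    P=np.stack([(u-K[0,2])*d/K[0,0],(v-K[1,2])*d/K[1,1],d],-1)
    W=(P-t)@R
    W[d<=0]=np.nan
    return im,W
def pix(n,X):
    c=manip.get_calibration(n); p=np.array(c["R"])@np.array(X)+c["t"]; p=np.array(c["camera_matrix"])@p; return np.round(p[:2]/p[2]).astype(int)
def save(f,im): cv2.imwrite("pics/"+f,im[...,::-1])
E
python3 - <<'E'
from h import *
for n in("scene","top"):
    im,W=cloud(n); save(n+"0.png",im); np.savez("/tmp/%s0.npz"%n,im=im,W=W)
    for k in("panel","scraper_mid","chip_a"):
        for r in manip.look_for(n,k): print(n,k,np.round(r["at"],3),round(r["confidence"],2),pix(n,r["at"]))
print(manip.current_time())
E
```

```text
pics
scene panel [ 0.566 -0.023  0.038] 0.72 [301 238]
scene scraper_mid [ 0.485 -0.344  0.03 ] 0.88 [224 163]
scene scraper_mid [ 0.49  -0.467  0.03 ] 0.78 [189 145]
scene scraper_mid [ 0.334 -0.361  0.034] 0.77 [254 127]
scene chip_a [ 0.584 -0.09   0.055] 0.68 [274 226]
top panel [ 0.566 -0.045  0.042] 0.63 [309 171]
top scraper_mid [ 0.463 -0.352  0.029] 0.95 [430 210]
top scraper_mid [ 0.473 -0.476  0.036] 0.76 [479 204]
top scraper_mid [ 0.316 -0.374  0.03 ] 0.75 [444 268]
top chip_a [ 0.522 -0.061  0.049] 0.66 [315 187]
0.4
```

View pics/scene0.png

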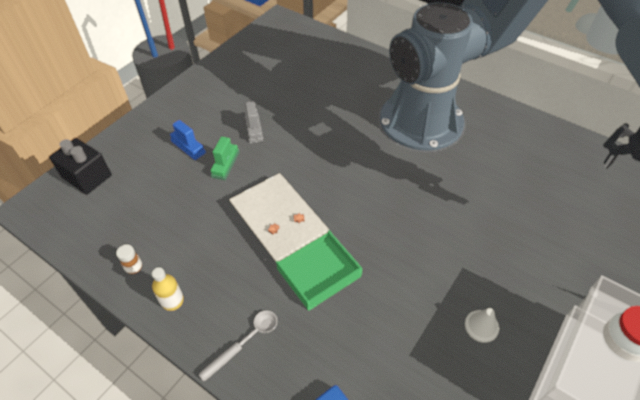

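View pics/top0.png

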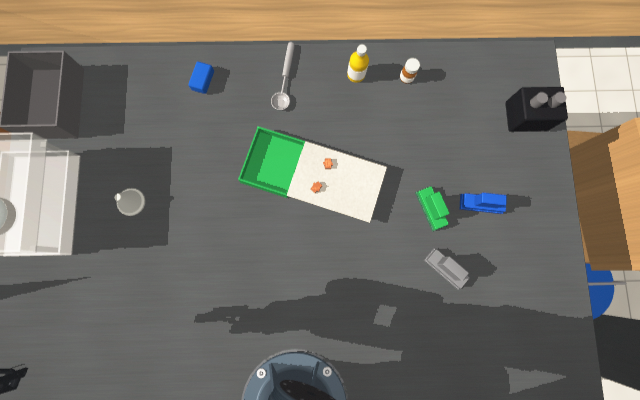

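The scene shows the green holder at (224,157) and the top view shows it at (433,208). Its look-alikes in the top view are blue (484,203) and grey (447,268). The panel is centred near top (337,180), with chips at (328,163) and (316,187). The tray is to the left, which is +y. I choose the green holder, and I'll measure poses and take the close crop.

```bash
cat > meas.py <<'E'
from h import *
def rect(P): 
    (c,s,a)=cv2.minAreaRect((P[:,:2]*1000).astype(np.float32)); return np.round(c,1),np.round(s,1),round(a,1)
def masks(im,W):
    h=cv2.cvtColor(im,cv2.COLOR_RGB2HSV).astype(int); H,S,V=h[...,0],h[...,1],h[...,2]
    x,y,z=W[...,0],W[...,1],W[...,2]
    g=(H>45)&(H<85)&(S>110)&(V>50)
    return dict(panel=(S<60)&(V>140)&(z>.03)&(z<.05)&(x>.4)&(x<.75)&(abs(y)<.25),
     tray=g&(y>-.05)&(y<.3)&(x>.4)&(z>.03)&(z<.06), tri=g&(y>-.05)&(z>0)&(y<.3)&(x>.4),
     chips=(H<14)&(S>110)&(z>.03)&(z<.07)&(x>.4)&(x<.75)&(abs(y)<.25),
     foot=g&(y<-.2)&(z>.022)&(z<.036), grip=g&(y<-.2)&(z>.07)&(z<.09))
if __name__=="__main__":
  for n in("top","scene"):
    f=np.load("/tmp/%s0.npz"%n); im,W=f["im"],f["W"]
    for k,m in masks(im,W).items():
        if k=="chips":
            nc,l,st,c=cv2.connectedComponentsWithStats(m.astype(np.uint8))
            for i in range(1,nc):
                if st[i,4]>8: P=W[l==i]; print(n,"chip",st[i,4],rect(P),np.median(P[:,2]).round(4),P[:,:2].mean(0).round(4))
        else:
            P=W[m]; print(n,k,len(P),rect(P) if len(P)>4 else "",np.nanmedian(P,0).round(4) if len(P) else "")
E
python3 meas.py
python3 - <<'E'
import numpy as np,cv2
im=np.load("/tmp/top0.npz")["im"][...,::-1]
a=cv2.resize(im[160:290,390:520],(390,390),interpolation=2); b=cv2.resize(im[115:245,270:400],(390,390),interpolation=2)
cv2.imwrite("pics/crop1.png",np.hstack([a,b]))
E
```

```text
top panel 4824 (array([ 539.8, -115.5]), array([220.3, 151.9]), 70.8) [ 0.5377 -0.1196  0.04  ]
top tray 393 (array([597.9,  50.2]), array([130.1, 150.9]), 71.0) [0.6089 0.071  0.0366]
top tri 2957 (array([603.9,  47.8]), array([130.2, 163.6]), 70.7) [0.602  0.0534 0.0106]
top chip 70 (array([582.4, -93. ]), array([23.1, 24. ]), 83.8) 0.0512 [ 0.5825 -0.0934]
top chip 76 (array([522.9, -61.6]), array([20.8, 26.6]), 57.5) 0.0513 [ 0.5228 -0.0624]
top foot 344 (array([ 467.9, -359.1]), array([105.4,  36.9]), 20.0) [ 0.4567 -0.3529  0.0296]
top grip 276 (array([ 467.9, -358.9]), array([60., 27.]), 18.8) [ 0.4681 -0.3579  0.0795]
scene panel 4335 (array([ 540.7, -114.2]), array([226.5, 152.7]), 70.6) [ 0.546  -0.1102  0.0389]
scene tray 412 (array([600.8,  53.1]), array([128.1, 150.2]), 70.3) [0.6367 0.0902 0.036 ]
scene tri 3562 (array([600.2,  51.7]), array([131.7, 150.8]), 70.7) [0.5992 0.0527 0.01  ]
scene chip 57 (array([526.3, -61.3]), array([19.5, 21. ]), 48.5) 0.0502 [ 0.5273 -0.06  ]
scene chip 58 (array([587.2, -89.8]), array([23.2, 17. ]), 2.9) 0.0507 [ 0.5879 -0.0896]
scene foot 222 (array([ 472.2, -356.7]), array([108.3,  37.1]), 20.4) [ 0.4974 -0.3455  0.0283]
scene grip 176 (array([ 471. , -355.4]), array([59.7, 25.3]), 19.8) [ 0.4746 -0.3534  0.0783]
```

View pics/crop1.png

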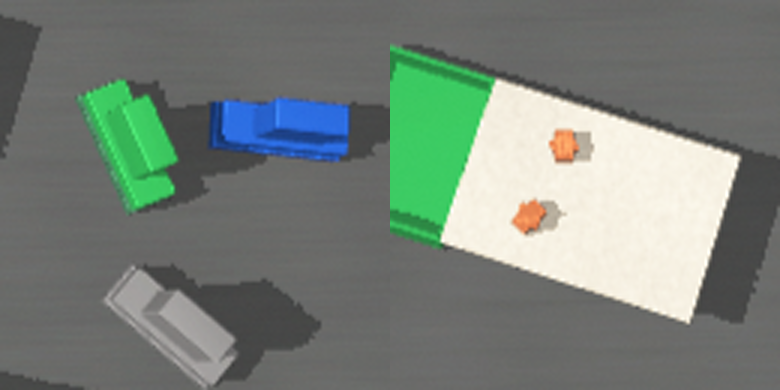

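The crop confirms the green holder: foot and upright grip, long axis at about +20°, clear of the blue one. On the right both chips lie clear of the panel's far (-y) end. Next I check IK and grasp.

```bash
cat >> h.py <<'E'
YP=np.radians(-19.3); C=np.array([.540,-.115])
ex=np.array([np.cos(YP),np.sin(YP)]); ey=np.array([-ex[1],ex[0]])
S=np.array([.4695,-.3575]); YS=np.radians(19.5)
def att(th,s=1):
    x=s*np.array([np.cos(th),np.sin(th),0]); z=np.array([0,0,-1.]); return np.stack([x,np.cross(z,x),z],1)
def P(px,py,z): return np.array([*(C+px*ex+py*ey),z])
E
python3 - <<'E'
from h import *
for s in(1,-1):
    for p,a in(([*S,.2],YS),([*S,.039],YS),(P(0,-.085,.2),YP),(P(0,-.085,.08),YP),(P(0,.13,.08),YP)):
        q=manip.inverse_kinematics(np.array(p),att(a,s)); print(s,None if q is None else np.round(q,2))
E
```

```text
1 [-0.73  0.46  1.58 -0.    1.11  0.5 ]
1 [-0.73  0.67  1.67 -0.    0.8   0.5 ]
1 [-0.45  0.38  1.69 -0.    1.07  1.46]
1 [-0.45  0.55  1.77 -0.    0.82  1.46]
1 [-0.07  0.6   1.68 -0.    0.86  1.84]
-1 [-0.73  0.46  1.58 -0.    1.11 -2.64]
-1 [-0.73  0.67  1.67 -0.    0.8  -2.64]
-1 [-0.45  0.38  1.69 -0.    1.07 -1.68]
-1 [-0.45  0.55  1.77 -0.    0.82 -1.68]
-1 [-0.07  0.6   1.68 -0.    0.86 -1.3 ]
```

Run:
```python
from h import *
manip.set_gripper(.7,60)
manip.move_ptp(np.array([*S,.2]),att(YS))
manip.move_l(np.array([*S,.10]))
manip.move_l(np.array([*S,.039]),max_speed=.06)
print("F before",np.round(manip.current_force(),1))
manip.set_gripper(0.,60)
print(manip.current_grip_width(),manip.current_grip_force(),np.round(manip.current_force(),1),manip.current_ee_pos(),manip.current_time())
manip.move_l(np.array([*S,.16]))
im,W=cloud("top"); save("top1.png",im); im2,W2=cloud("scene"); save("scene1.png",im2); np.savez("/tmp/top1.npz",im=im,W=W)
print(manip.current_grip_width(),manip.current_grip_force(),np.round(manip.current_force(),1),manip.current_time())
a=cv2.resize(im2[60:260,150:350],(400,400)); b=cv2.resize(im[110:310,290:490],(400,400)); save("crop2.png",np.hstack([a,b]))
```

```text
F before [-0.4  0.2 -0.2]
0.2992992051152297 61.41712188720703 [-0.  -0.1  0.7] [ 0.46957026 -0.35756779  0.03915875] 6.425
0.2938380293550504 61.389323472976685 [-0.8  0.2 -1.5] 7.4833
```

View pics/crop2.png

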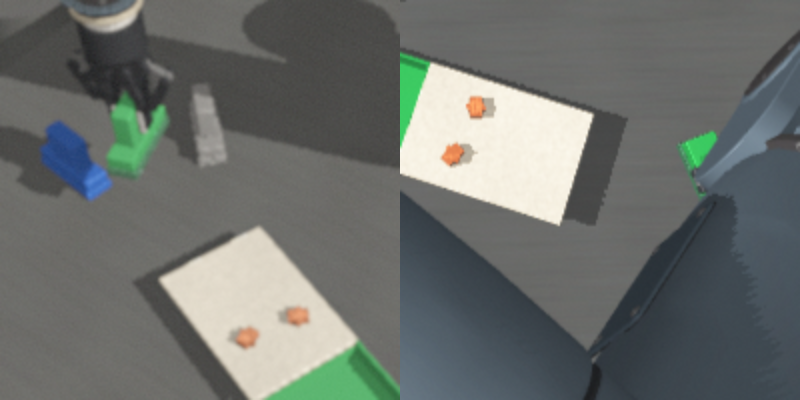

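The holder is lifted level in the gripper (scene crop at 135,140). The wrist load of 1.5 N matches its 150 g, and the chips have not moved. Next it goes onto the panel.

Run:
```python
from h import *
manip.move_l(P(0,-.085,.16),att(YP))
manip.move_l(P(0,-.085,.10),max_speed=.1)
manip.move_l(P(0,-.085,.0805),max_speed=.03)
manip.dwell(.3)
print(manip.current_ee_pos(),np.round(manip.current_force(),1),manip.current_grip_force(),manip.current_time())
im,W=cloud("scene"); save("s2.png",im)
f=masks=None
import meas
m=meas.masks(im,W)
h=cv2.cvtColor(im,cv2.COLOR_RGB2HSV).astype(int); x,y,z=W[...,0],W[...,1],W[...,2]
g=(h[...,0]>45)&(h[...,0]<85)&(h[...,1]>110)&(y<-.1)&(z>.03)
Q=W[g]; d=Q[:,:2]-C; L=np.c_[d@ex,d@ey,Q[:,2]]; print(len(L),np.percentile(L,[1,50,99],axis=0).round(4))
for z0,z1 in((.062,.076),): 
    k=(L[:,2]>z0)&(L[:,2]<z1); print(cv2.minAreaRect((L[k,:2]*1000).astype(np.float32)))
d=W[m["chips"]][:,:2]-C; print(np.percentile(np.c_[d@ex,d@ey],[2,98],axis=0).round(4))
save("crop3.png",cv2.resize(im[130:330,200:400],(500,500)))
```

```text
[ 0.5119885  -0.19525385  0.08062961] [-0.2  0.1 -0.8] 61.276981830596924 10.6
549 [[-0.0492 -0.0986  0.0529]
 [ 0.02   -0.0718  0.0709]
 [ 0.0523 -0.0614  0.1301]]
((1.1206169128417969, -81.3730697631836), (37.26129913330078, 103.79414367675781), 88.34586334228516)
[[-0.0386  0.0315]
 [ 0.0462  0.0563]]
```

View pics/crop3.png

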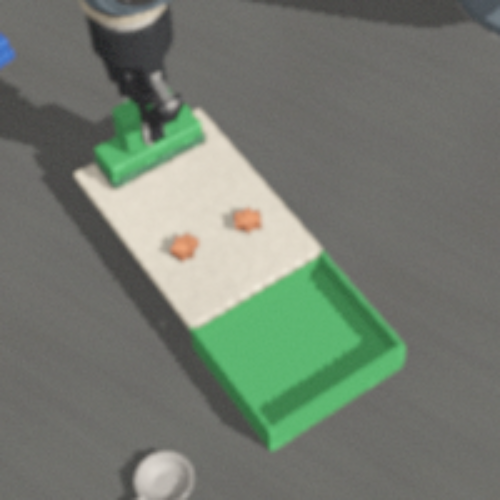

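The holder stands square on the panel's far end (crop 150,150). Both chips are ahead of it, within its width. Next I wipe.

Run:
```python
from h import *
import meas
manip.move_l(P(0,.05,.0805),max_speed=.05)
print(np.round(manip.current_force(),1))
manip.move_l(P(0,.112,.0805),max_speed=.04)
manip.dwell(.3)
print(np.round(manip.current_force(),1),manip.current_grip_force(),manip.current_time())
for n in("scene","top"):
    im,W=cloud(n); h=cv2.cvtColor(im,cv2.COLOR_RGB2HSV).astype(int)
    m=((h[...,0]<14)&(h[...,1]>110)&(W[...,0]>.4)&(W[...,0]<.75)&(abs(W[...,1])<.25)&(W[...,2]<.1)).astype(np.uint8)
    nc,l,st,c=cv2.connectedComponentsWithStats(m)
    for i in range(1,nc):
        Q=W[l==i]; d=Q[:,:2].mean(0)-C; print(n,st[i,4],(d@ex).round(4),(d@ey).round(4),np.median(Q[:,2]).round(4))
    save(n+"4.png",im)
    if n=="scene": save("crop4.png",cv2.resize(im[180:330,230:380],(500,500)))
```

```text
[-0.4 -0.5 -1.1]
[ 0.2 -0.1 -1.8] 61.272422075271606 15.5
scene 71 -0.0269 0.1474 0.0208
scene 75 0.0222 0.1492 0.0202
```

View pics/crop4.png

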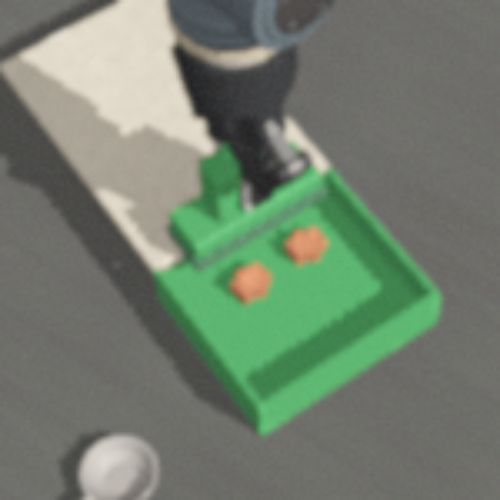

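Both chips lie flat on the tray floor (crop 250,282 and 305,245; tops at about 21 mm). Now I put the holder back on the shelf where it stood.

Run:
```python
from h import *
import meas
manip.move_l(P(0,.112,.16))
manip.move_l(P(0,-.085,.16),max_speed=.2)
D=S+[0,.01]
manip.move_l(np.array([*D,.16]),att(YS))
manip.move_l(np.array([*D,.06]),max_speed=.12)
z=.0402
manip.move_l(np.array([*D,z]),max_speed=.03)
while manip.current_force()[2]<1.5 and z>.038:
    z-=.0004; manip.move_l(np.array([*D,z]),max_speed=.02)
print(z,np.round(manip.current_force(),1))
manip.set_gripper(.7)
manip.move_l(np.array([*D,.2]),max_speed=.12)
manip.move_ptp(np.array([.2,-.40,.3]),att(YS)); manip.dwell(.3)
print(manip.current_time(),manip.current_grip_force(),np.round(manip.current_force(),1))
for n in("scene","top"):
    im,W=cloud(n); save(n+"5.png",im); m=meas.masks(im,W)
    for k in("foot","grip"):
        Q=W[m[k]]; print(n,k,len(Q),meas.rect(Q) if len(Q)>4 else "",np.median(Q[:,2]) if len(Q) else "")
```

```text
0.03860000000000001 [-1.2  1.1  6.1]
24.75 0.0 [ 0.9 -0.6  0.2]
scene foot 219 (array([ 470.9, -345.3]), array([106.1,  37.4]), 19.6) 0.02863161092496591
scene grip 176 (array([ 470.7, -344.4]), array([61.9, 25.8]), 21.5) 0.07850795615779162
top foot 338 (array([ 467.6, -348. ]), array([105.4,  37.7]), 19.3) 0.029723313850859474
top grip 280 (array([ 467.5, -347.9]), array([59.6, 26.7]), 19.3) 0.07959732824245425
```

View pics/scene5.png

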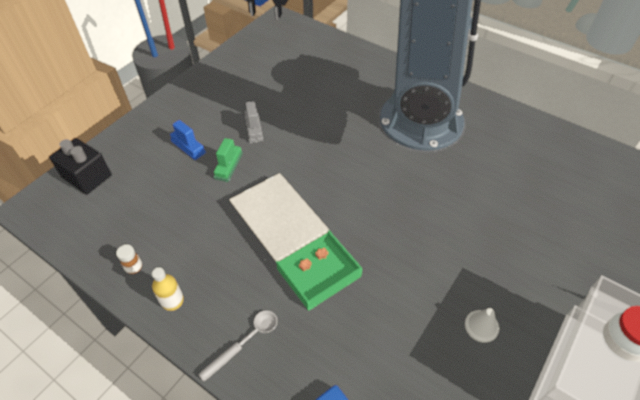

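The holder stands upright at (228,160), both chips are in the tray at (305,264) and (321,254), and the arm is clear of everything.

```bash
python3 -c "
from bench import manip
print(manip.sign_off())"
```

```text
the job is handed in; nothing more can be done
None
```

I wiped both chips into the catch tray, stood the green pad holder upright on the shelf and released it, and handed the job in at about 25 s; sign-off returned no verdict.

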